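# Snap the crucible tub's lid shut

### The arm

A 7-joint arm with a two-finger parallel gripper is mounted at the origin on the work surface. World frame = base frame: x ahead of the robot, y to its left, z up, the work surface at z = 0. Lengths are in m, angles in rad, forces in N, time in s.
With the tool pointing down it reaches from about 0.4 to 0.875 m from the base axis. Payload 6.5 kg.
Tool frame: the origin (TCP) lies at the very end of the fingers, on their centre line; the grasp point (between the pads) lies 19 mm behind it; z points along the fingers, y is the line along which they close (so a half turn about z gives the same grasp; the last joint's range is limited). The gripper opens to 88 mm and grips with 3 to 60 N. Pads are 18 mm wide; open, the fingers measure 123 mm over their backs; the gripper's body (75 mm by 187 mm) begins 45 mm behind the grasp point.
Start: joints at [-1.368, 0.536, -0.004, 1.538, 0.003, 1.067, -0.071], TCP at [0.173, 0.627, 0.239] pointing down, gripper open.
Joint ranges: [-2.7, 2.7], [-0.37, 2.16], [-1.27, 1.26], [0.24, 2.4], [-1.31, 4.45], [0.19, 1.91], [-2.76, 2.76]. Speed limits (rad/s): [2.39, 2.39, 3.14, 3.14, 3.14, 3.14, 3.14].

### API

Orientations are given as a rotation vector (axis times angle).
In Python, from cell import ctrl, optics gives the robot as it stands. The module is installed in compiled form; this text tells all that it offers. Calls block until the motion is done:
- ctrl.movep(position, orientation): joint-space move of the TCP to a pose.
- ctrl.movel(position, frame=None, v=0.15): straight line of the TCP; frame=None keeps the orientation; v is the mean speed in m/s.
- ctrl.move_j(angles): joint-space move.
- ctrl.move_gripper(opening): finger opening in m; the grip force is fixed at half the most; returns when the fingers have stopped.
- ctrl.wait(seconds).
- ctrl.inverse_kinematics(position, orientation): joint angles nearest the present ones, or None.
- ctrl.state(): the state.
- optics.camera(name): name is "side" or "top"; returns the picture (400x640x3 uint8, blue, green, red); there is no depth.
- optics.get_calibration(name): a dict with "camera_matrix" (3x3 intrinsics, pixels), "k1" (the pictures are not rectified: a ray, as slopes to the right and down, at radius r is drawn at 1 + k1 r^2 times it, then the intrinsics apply), "R" (3x3) and "t" (3): a world point X has camera coordinates R X + t. Camera axes: x right, y down, z forward; pixel columns grow to the right and rows downward; lengths in m; the calibration is good to about 2 mm. A picture is of the moment at which its call begins. get_calibration takes no time and is no camera call.
A pose or a line that the arm cannot do raises ctrl.MotionError and nothing moves.
- ctrl.job_done(): hands the job in; it is judged then, once.
Trained networks look in the newest picture that a camera, given by its name, has taken for a name from the list of things; names that differ only in an ending like _2 or _b are one class to them, and where a whole thing is asked for, a point or a joint stands for the part that bears it (a point fixed in the world has none). Each returns a list of dicts, best first, with "p" (0 to 1); they miss things now and then, are a little off and sometimes report something else, mostly with a low value. They report only what shows in the picture. A call takes as long as a camera call.
- optics.recognise(camera, target): "point" ([column, row] in pixels, amid what is visible of it).
- optics.silhouettes(camera, target): "mask" (400x640 bool, what is visible of it) and "point" ([column, row] in pixels, amid what is visible of it).
The state is a dict: "t": time; "joints": joint angles; "qvel": joint speeds; "joint_torque": joint torques, N m; "ee_pos": TCP position; "tool_rot": TCP orientation; "ft_force": force on the tool from outside, world axes, zero at the start; "ft_torque": the same for the moment, N m; "grip_width": finger opening in m; "grip_force": force on a finger pad.
Only numpy, scipy, OpenCV 4.12 (cv2) and the standard library are available. Lean on these libraries where they do the work, as an engineer would, in place of code of your own. Each camera call takes 0.05 s, during which the arm holds its last target. There are 200 camera calls.

### The job

Press down around the rim of the white lid on the blue tub, section by section, until all six rim sections have clicked fully shut (one of them is shut already), then move clear. Only press: do not lift, tip or shove the tub, and leave the crucibles, tongs and logger where they are.

Things in the scene. Friction and masses are not known exactly. Their poses are not given: they have to be found in the camera images.
- tub: Loose round blue tub, 182 mm across its bead, about 1 kg; origin centre of underside, z up. White lid on it: fixed middle panel (126 mm across, top 96 mm above the underside), around it a raised rim 188 mm across, slit into six 60 degree sections centred at 0, 60, .. 300 degrees from tub x, counter-clockwise from above (0 to 5). Section tops: 110.5 mm above the underside open, 100 mm shut.
- section0 (a joint): Travel of rim section 0, straight down, independent of the others: 0 = open (standing proud), 0.0105 m = shut (let go, a shut one rises by 1 to 2 mm at most). It resists with up to about 5 N, past about half travel snaps down by itself and stays; let go earlier it springs back up. Between its skirt and the bead around the tub a gap of 13 mm shows when open, 3 mm when shut
- section0_top (a point): Middle of the flat top of rim section 0, 80 mm from the tub's axis; x radially outward, z up; goes down with the section. The top is 28 mm wide radially (66 to 94 mm from the axis), about 85 mm long along the rim, with slits of a few mm to its neighbours
- section1 (a joint): Travel of rim section 1, straight down, independent of the others: 0 = open (standing proud), 0.0105 m = shut (let go, a shut one rises by 1 to 2 mm at most). It resists with up to about 5 N, past about half travel snaps down by itself and stays; let go earlier it springs back up. Between its skirt and the bead around the tub a gap of 13 mm shows when open, 3 mm when shut
- section1_top (a point): Middle of the flat top of rim section 1, 80 mm from the tub's axis; x radially outward, z up; goes down with the section. The top is 28 mm wide radially (66 to 94 mm from the axis), about 85 mm long along the rim, with slits of a few mm to its neighbours
- section2 (a joint): Travel of rim section 2, straight down, independent of the others: 0 = open (standing proud), 0.0105 m = shut (let go, a shut one rises by 1 to 2 mm at most). It resists with up to about 5 N, past about half travel snaps down by itself and stays; let go earlier it springs back up. Between its skirt and the bead around the tub a gap of 13 mm shows when open, 3 mm when shut
- section2_top (a point): Middle of the flat top of rim section 2, 80 mm from the tub's axis; x radially outward, z up; goes down with the section. The top is 28 mm wide radially (66 to 94 mm from the axis), about 85 mm long along the rim, with slits of a few mm to its neighbours
- section3 (a joint): Travel of rim section 3, straight down, independent of the others: 0 = open (standing proud), 0.0105 m = shut (let go, a shut one rises by 1 to 2 mm at most). It resists with up to about 5 N, past about half travel snaps down by itself and stays; let go earlier it springs back up. Between its skirt and the bead around the tub a gap of 13 mm shows when open, 3 mm when shut
- section3_top (a point): Middle of the flat top of rim section 3, 80 mm from the tub's axis; x radially outward, z up; goes down with the section. The top is 28 mm wide radially (66 to 94 mm from the axis), about 85 mm long along the rim, with slits of a few mm to its neighbours
- section4 (a joint): Travel of rim section 4, straight down, independent of the others: 0 = open (standing proud), 0.0105 m = shut (let go, a shut one rises by 1 to 2 mm at most). It resists with up to about 5 N, past about half travel snaps down by itself and stays; let go earlier it springs back up. Between its skirt and the bead around the tub a gap of 13 mm shows when open, 3 mm when shut
- section4_top (a point): Middle of the flat top of rim section 4, 80 mm from the tub's axis; x radially outward, z up; goes down with the section. The top is 28 mm wide radially (66 to 94 mm from the axis), about 85 mm long along the rim, with slits of a few mm to its neighbours
- section5 (a joint): Travel of rim section 5, straight down, independent of the others: 0 = open (standing proud), 0.0105 m = shut (let go, a shut one rises by 1 to 2 mm at most). It resists with up to about 5 N, past about half travel snaps down by itself and stays; let go earlier it springs back up. Between its skirt and the bead around the tub a gap of 13 mm shows when open, 3 mm when shut
- section5_top (a point): Middle of the flat top of rim section 5, 80 mm from the tub's axis; x radially outward, z up; goes down with the section. The top is 28 mm wide radially (66 to 94 mm from the axis), about 85 mm long along the rim, with slits of a few mm to its neighbours
- crucible_a: Loose white porcelain crucible, open cup 44 mm across and 34 mm tall, origin centre of underside; stands beside the tub, to be left alone
- crucible_b: Second loose crucible, the same; to be left alone
- tongs: Steel crucible tongs lying on the table, about 250 mm long along their x, 65 mm wide at the finger rings, up to 10 mm tall, origin on the underside near mid-length; to be left alone
- logger: White temperature logger, box 70 x 90 x 24 mm (x, y, z), origin centre of underside; to be left alone

How it is judged:
By the outcome, as a careful person would: the job done as asked, in the order asked, and still so for the second after the job is handed in, with the robot touching nothing.
It also fails if it takes over 45 s, if anything falls off the work surface, if the arm or the gripper's body presses on something with over 40 N, if the wrist force passes 120 N, or if a joint passes its speed limit or range.

## Working session

There is one attempt and no reset: what is moved stays moved. The work goes in short steps, each a Python script; the robot and the scene stay as the last script left them, time stands still between calls to the robot, and variables do not carry over. Pictures are saved under pics/ and viewed, at most 10 in all, crops included, and the job is handed in when it is done.

```bash
mkdir -p pics; cat > h.py <<'E'
import numpy as np, cv2
from cell import ctrl, optics
def cal(n):
    c=optics.get_calibration(n); return np.array(c["camera_matrix"]),c["k1"],np.array(c["R"]),np.array(c["t"]).ravel()
def proj(n,X):
    K,k1,R,t=cal(n); X=np.atleast_2d(X)
    return cv2.projectPoints(X.astype(float),cv2.Rodrigues(R)[0],t,K,np.array([k1,0,0,0.]))[0].reshape(-1,2)
def toplane(n,px,z):
    K,k1,R,t=cal(n)
    u=cv2.undistortPoints(np.array(px,float).reshape(-1,1,2),K,np.array([k1,0,0,0.])).reshape(-1,2)
    d=np.c_[u,np.ones(len(u))]@R; o=-R.T@t
    return o+d*((z-o[2])/d[:,2])[:,None]
E
python3 - <<'E'
from h import *
for n in("top","side"):
    cv2.imwrite(f"pics/{n}0.png",optics.camera(n))
    K,k1,R,t=cal(n); print(n,K[0,0],k1,(-R.T@t).round(3),R.round(2).tolist())
    for g in ["tub"]+[f"section{i}" for i in range(6)]+[f"section{i}_top" for i in range(6)]+["crucible_a","tongs","logger"]:
        r=optics.recognise(n,g)
        print(g,[(np.round(d["point"],1).tolist(),round(d["p"],2),toplane(n,d["point"],.1)[0][:2].round(3).tolist()) for d in r[:3]])
s=ctrl.state(); print(s["t"],s["tool_rot"],s["ft_force"])
E
```

```text
top 453.23646865287424 -0.09867198468646868 [0.438 0.057 0.997] [[-0.01, -1.0, -0.01], [-0.99, 0.01, -0.15], [0.15, 0.0, -0.99]]
tub [([372.7, 216.2], 0.6, [0.535, -0.045]), ([367.1, 296.5], 0.39, [0.377, -0.03])]
section0 [([379.4, 257.6], 0.85, [0.452, -0.056]), ([337.2, 235.5], 0.82, [0.497, 0.026]), ([335.7, 199.9], 0.81, [0.568, 0.028])]
section1 [([379.4, 257.6], 0.85, [0.452, -0.056]), ([337.2, 235.5], 0.82, [0.497, 0.026]), ([335.7, 199.9], 0.81, [0.568, 0.028])]
section2 [([379.4, 257.6], 0.85, [0.452, -0.056]), ([337.2, 235.5], 0.82, [0.497, 0.026]), ([335.7, 199.9], 0.81, [0.568, 0.028])]
section3 [([379.4, 257.6], 0.85, [0.452, -0.056]), ([337.2, 235.5], 0.82, [0.497, 0.026]), ([335.7, 199.9], 0.81, [0.568, 0.028])]
section4 [([379.4, 257.6], 0.85, [0.452, -0.056]), ([337.2, 235.5], 0.82, [0.497, 0.026]), ([335.7, 199.9], 0.81, [0.568, 0.028])]
section5 [([379.4, 257.6], 0.85, [0.452, -0.056]), ([337.2, 235.5], 0.82, [0.497, 0.026]), ([335.7, 199.9], 0.81, [0.568, 0.028])]
section0_top [([366.7, 176.6], 0.57, [0.615, -0.036])]
section1_top [([337.9, 199.3], 0.76, [0.569, 
[... 1683 characters left out ...]
3], 0.43, [0.495, -0.075])]
section1_top [([359.9, 258.0], 0.74, [0.489, -0.121]), ([321.7, 196.9], 0.56, [0.57, 0.034])]
section2_top [([292.0, 216.7], 0.83, [0.491, 0.025]), ([358.7, 257.8], 0.45, [0.488, -0.119])]
section3_top [([303.0, 248.6], 0.89, [0.446, -0.048])]
section4_top [([361.2, 259.2], 0.59, [0.488, -0.124])]
section5_top [([390.9, 231.7], 0.79, [0.574, -0.113])]
crucible_a [([432.5, 292.7], 0.85, [0.502, -0.236]), ([277.8, 222.6], 0.51, [0.463, 0.028])]
tongs [([291.8, 335.0], 0.6, [0.321, -0.158]), ([277.6, 222.2], 0.24, [0.464, 0.029])]
logger [([408.1, 228.8], 0.93, [0.6, -0.127])]
1.7 [ 4.20986233e-01  3.11323185e+00 -5.39567943e-05] [ 0.57673828  0.00131892 -0.25864813]
```

View pics/top0.png

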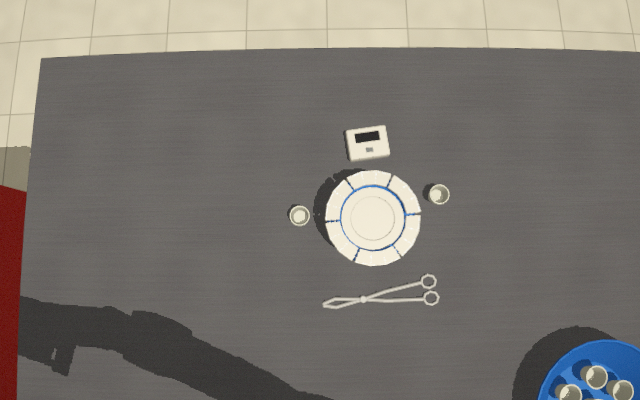

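View pics/side0.png

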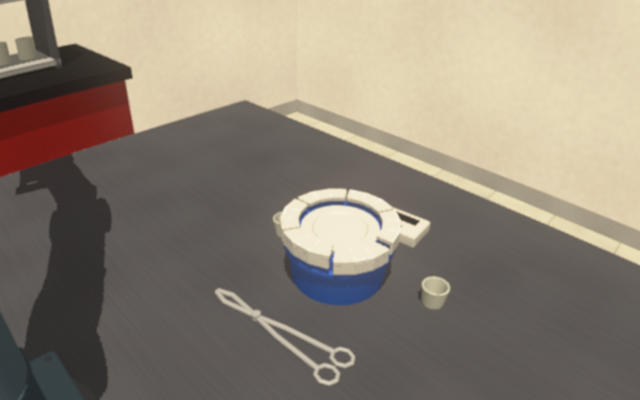

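The top view shows the tub lid centred near pixel (373, 217). The logger is at (368, 143), crucibles at (299, 215) and (438, 194), and the tongs at (375, 295). The side view shows deep slits at (331, 262) and (385, 242). Next I'll fit the lid circle and the slit angles.

```bash
python3 - <<'E'
from h import *
from scipy.optimize import least_squares
im=optics.camera("top"); sd=optics.camera("side")
# lid outline: white pixels near tub
g=im.min(2); m=(g>120).astype(np.uint8); n,l,st,c=cv2.connectedComponentsWithStats(m)
# join: fill convex hull of white pixels within 60px of (373,217)
ys,xs=np.nonzero(m); k=np.hypot(xs-373,ys-217.5)<54
h=cv2.convexHull(np.c_[xs[k],ys[k]].astype(np.int32)).reshape(-1,2)
P=toplane("top",h,.1105)[:,:2]
f=least_squares(lambda p:np.hypot(*(P-p[:2]).T)-p[2],[.535,-.045,.094],loss="soft_l1",f_scale=.001).x
print("circle",f)
# polar unwrapping of the rim at z=.1105, both cameras
th=np.arange(0,360,.5)
for n,I in(("top",im),("side",sd)):
    rr=np.arange(.055,.104,.0005); A,B=np.meshgrid(np.radians(th),rr)
    X=np.c_[(f[0]+B*np.cos(A)).ravel(),(f[1]+B*np.sin(A)).ravel(),np.full(A.size,.1105)]
    q=proj(n,X).reshape(*A.shape,2).astype(np.float32)
    U=cv2.remap(I,q[...,0],q[...,1],cv2.INTER_LINEAR)
    s=U[40:75].astype(float).mean((0,2)) # r .075-.0925
    best=[(np.mean([s[(np.arange(6)*120+o+d)%720].mean() for d in(-2,-1,0,1,2)]),o/2) for o in range(120)]
    print(n,sorted(best)[:4])
    cv2.imwrite(f"pics/pol_{n}.png",U[::-1])
a=cv2.imread("pics/pol_top.png");b=cv2.imread("pics/pol_side.png")
cr=cv2.resize(sd[180:310,265:415],None,fx=4.8,fy=2.9,interpolation=cv2.INTER_CUBIC)
cv2.imwrite("pics/v1.png",np.vstack([cv2.resize(a,(720,98)),cv2.resize(b,(720,98)),cr[:400]]))
E
```

```text
circle [ 0.53185811 -0.04465509  0.09544254]
top [(np.float64(141.89968253968252), 34.0), (np.float64(144.54793650793653), 34.5), (np.float64(149.77777777777777), 33.5), (np.float64(156.48888888888888), 35.0)]
side [(np.float64(192.15142857142854), 34.0), (np.float64(192.27936507936505), 34.5), (np.float64(193.96571428571426), 33.5), (np.float64(194.6), 35.0)]
```

View pics/v1.png

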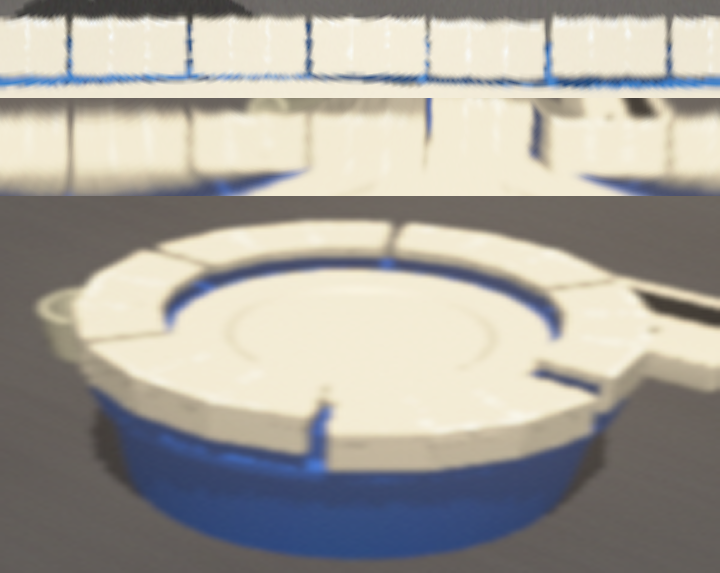

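The polar strips and the crop agree. The slits sit at 34° + 60k, and the section between 214° and 274° (centre 244°) is the one already shut. The open sections are centred at 4, 64, 124, 184 and 304°. I'll press the first one now.

```bash
cat >> h.py <<'E'
from scipy.spatial.transform import Rotation as Ro
C=np.array([.5319,-.0447])
def target(deg,r=.080):
    a=np.radians(deg); p=C+r*np.array([np.cos(a),np.sin(a)])
    q0=np.array(ctrl.state()["joints"]); best=None
    for k in(0,180):                      # tool y tangential, z down
        rv=(Ro.from_euler("z",deg+k-90+90,degrees=True)*Ro.from_euler("x",180,degrees=True)).as_rotvec()
        q=ctrl.inverse_kinematics([*p,.125],rv)
        if q is not None and (best is None or abs(q[6]-q0[6])<best[0]): best=(abs(q[6]-q0[6]),rv,q)
    return p,best[1],best[2]
def press(deg):
    p,rv,_=target(deg); ctrl.movep([*p,.120],rv); f0=ctrl.state()["ft_force"][2]
    ctrl.movel([*p,.112],v=.08); log=[]
    for z in(.106,.103,.1005,.0995,.0985,.0975):
        ctrl.movel([*p,z],v=.04); s=ctrl.state(); f=s["ft_force"][2]-f0
        log.append((round(s["ee_pos"][2],4),round(f,1)))
        if z<.1002 and f>7 or f>20: break
    ctrl.movel([*p,.120],v=.1); print(deg,log,round(ctrl.state()["t"],2))
E
python3 - <<'E'
from h import *
ctrl.move_gripper(0.0)
p,rv,q=target(64); print(p,rv,np.round(q,2))
ctrl.movep([*p,.17],rv); s=ctrl.state(); print(s["t"],s["ee_pos"],s["grip_width"])
press(64)
E
```

```text
[0.56696969 0.02720352] [2.66422167e+00 1.66479047e+00 1.01939016e-16] [-0.54  0.61  0.56  1.87 -0.44  0.79 -0.2 ]
5.65 [0.56705378 0.02854639 0.16993006] 0.0005338004849751226
64 [(np.float64(0.1061), np.float64(-0.1)), (np.float64(0.1028), np.float64(-0.4)), (np.float64(0.1006), np.float64(0.5)), (np.float64(0.1002), np.float64(7.7))] 7.62
```

Contact came at 0.100, as expected for a shut section. I'll press the rest, then move clear and look.

```bash
python3 - <<'E'
from h import *
for d in(4,184,124,304): press(d)
s=ctrl.state(); ctrl.movel([s["ee_pos"][0],s["ee_pos"][1],.2],v=.2)
ctrl.movep([.30,.45,.30],s["tool_rot"])
print(ctrl.state()["t"])
im=optics.camera("top"); sd=optics.camera("side")
cr=cv2.resize(sd[180:310,265:415],None,fx=4,fy=3,interpolation=cv2.INTER_CUBIC)
ct=cv2.resize(im[110:310,270:460],(200,210))
cv2.imwrite("pics/v2.png",np.hstack([cr[:390],cv2.copyMakeBorder(ct,0,180,0,0,cv2.BORDER_CONSTANT)]))
a=cv2.imread("pics/top0.png"); print("diff top", np.argwhere(cv2.absdiff(a,im)[110:310,270:460].max(2)>60).shape)
E
```

```text
4 [(np.float64(0.1058), np.float64(-0.3)), (np.float64(0.1028), np.float64(-1.1)), (np.float64(0.1006), np.float64(-0.5)), (np.float64(0.1003), np.float64(5.6)), (np.float64(0.0999), np.float64(13.0))] 10.29
184 [(np.float64(0.1059), np.float64(0.6)), (np.float64(0.1029), np.float64(0.4)), (np.float64(0.1006), np.float64(1.3)), (np.float64(0.1001), np.float64(10.6))] 12.63
124 [(np.float64(0.1059), np.float64(0.1)), (np.float64(0.1029), np.float64(0.7)), (np.float64(0.1006), np.float64(0.9)), (np.float64(0.1001), np.float64(9.1))] 15.22
304 [(np.float64(0.1058), np.float64(0.4)), (np.float64(0.1028), np.float64(-0.1)), (np.float64(0.1006), np.float64(0.9)), (np.float64(0.1003), np.float64(7.3))] 17.57
21.4833
diff top (297, 2)
```

View pics/v2.png

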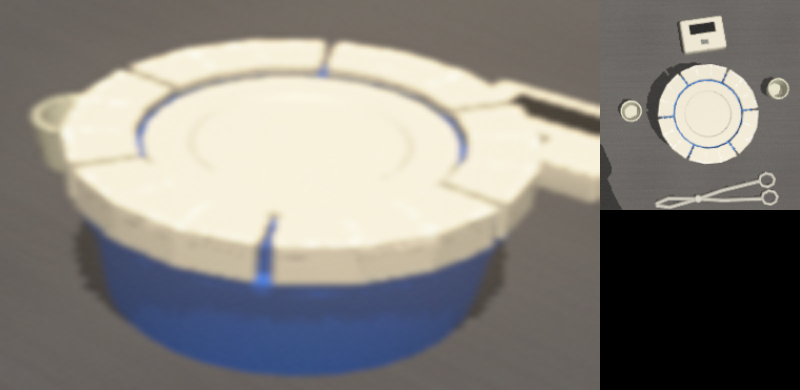

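The side picture shows all six sections level: the front slit at (268, 250) and the right slit at (475, 195) no longer have a step. In the top view the tub and the other objects are where they were, and the arm is clear.

```bash
python3 -c "
from h import *
print(ctrl.job_done())"
```

```text
the job is handed in; nothing more can be done
None
```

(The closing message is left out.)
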